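# Find the full bottle by its weight and hold it up for the labeller

## Robot

A 6-joint arm with a two-finger parallel gripper is mounted at the origin on the work surface. World frame = base frame: x ahead of the robot, y to its left, z up, the work surface at z = 0. Lengths are in m, angles in rad, forces in N, time in s.
With the tool pointing down it reaches from about 0.275 to 0.825 m from the base axis. Payload 5.2 kg.
Tool frame: the origin (TCP) lies midway between the tips of the shut fingers; the grasp point (between the pads) lies ctrl.tcp_to_grasp behind it (ctrl.tcp_to_grasp is the distance from the TCP to the grasp point, in m); z points along the fingers, y is the direction in which the jaws open and shut (so a half turn about z gives the same grasp; the last joint's range is limited). The gripper opens to 93 mm and grips with 3 to 60 N. Pads are 15 mm wide; open, the fingers measure 128 mm over their backs; the gripper's body (75 mm by 188 mm) begins 65 mm behind the grasp point.
Start: joints at [-1.533, 0.259, 1.535, -0, 1.348, -0.203], TCP at [0.131, -0.534, 0.219] pointing down, gripper open.
Joint ranges: [-3.14, 3.14], [-0.91, 2.08], [0.19, 2.58], [-1.22, 4.36], [0.22, 2.71], [-3.12, 3.12]. Speed limits (rad/s): [2.57, 2.57, 3.14, 3.14, 3.14, 3.14].

## Interface

Orientations are given as a 3x3 rotation matrix whose columns are the frame's x, y, z axes.
In Python, from bench import ctrl gives the robot as it stands.
- The arm moves only by the tool carry_out, never from a script. Its argument "increments" is a list of rows, each a list of 5 numbers: the shift along the tool's x, y, z in mm, then the turn about the tool's z in rad, then the opening, from 0 (shut) to 1 (fully open). A call has exactly 8 rows; each row is the pose to reach, as a shift and turn from the pose measured when the call began, along the tool's axes at that moment; what a row does not reach only later rows make up. A row lasts 1/12 s, in which the tool goes at most 41.7 mm and 7.16 degrees, less where a joint would pass 70% of its speed; a pose out of reach is approached as far as the arm can. A call with a gripper value outside its range is refused whole. The fingers move at their own pace and stop on an object; "force" is the grip in N (left out, the last holds). Time passes only in rows, so rows that repeat a pose let the fingers close, or fill a call up. It gives the time, the measured TCP pose, the force and the opening at its end, in the units of the state.
- ctrl.observe(): the state, without advancing time (a new reading comes with each control period).
- ctrl.get_image(name): name is "side" or "top"; returns the picture (480x640x3 uint8, blue, green, red); there is no depth.
- ctrl.camera_info(name): a dict with "camera_matrix" (3x3 intrinsics, pixels), "xyz" and "attitude" of the camera in the world. Camera axes: x right, y up, looking along -z (the intrinsics and any distortion apply to the point x, -y, -z); pixel columns grow to the right and rows downward; lengths in m; the calibration is good to about 2 mm. A picture is of the moment at which its call begins. camera_info takes no time and is no camera call.
- ctrl.finish_job(): hands the job in, once; it reports no verdict.
The state is a dict: "clock": time; "joint_positions": joint angles; "qd": joint speeds; "joint_torque": joint torques, N m; "ee_pos": TCP position; "tcp_rot": TCP orientation; "contact_force": force on the tool from outside, world axes, zero at the start; "moment": the same for the moment, N m; "width": finger opening in m.
Only numpy, scipy, OpenCV 4.12 (cv2) and the standard library are available. Lean on these libraries where they do the work, as an engineer would, in place of code of your own. Each camera call takes 0.05 s, during which the arm holds its last target.

## Task

Only one of the three capped white bottles on the black pads was filled, and only that one may go to the labeller: heft them in turn from the robot's left to its right, lifting each a few centimetres straight up and standing it back on its pad before the next. Then take the heaviest and finish while holding it upright and still in the air over the pads, its base about 20 cm (at least 15) above the table; do not let go. The two light bottles end standing on their pads, and everything else stays where it is.

Things in the scene. Friction and masses are not known exactly. Their poses are not given: they have to be found in the camera images.
- bottle_1_center (a point): one of three identical-looking closed white bottles, each upright on a pad, which on which varies. 52 mm diameter body 78 mm high, then a fixed 44 mm cap from 84 to 106 mm. Point: its centre, 53 mm above its base; z is its axis, up. One of the three is full (0.29 to 0.40 kg), two nearly empty (0.07 to 0.11 kg): at least 1.7 N lighter.
- bottle_2_center (a point): one of three identical-looking closed white bottles, each upright on a pad, which on which varies. 52 mm diameter body 78 mm high, then a fixed 44 mm cap from 84 to 106 mm. Point: its centre, 53 mm above its base; z is its axis, up. One of the three is full (0.29 to 0.40 kg), two nearly empty (0.07 to 0.11 kg): at least 1.7 N lighter.
- bottle_3_center (a point): one of three identical-looking closed white bottles, each upright on a pad, which on which varies. 52 mm diameter body 78 mm high, then a fixed 44 mm cap from 84 to 106 mm. Point: its centre, 53 mm above its base; z is its axis, up. One of the three is full (0.29 to 0.40 kg), two nearly empty (0.07 to 0.11 kg): at least 1.7 N lighter.
- pad_left_top (a point): the round black rubber pad to the robot's left (largest y): a fixed disc 80 mm in diameter, 4 mm thick, with one bottle standing on its centre at the start. The point is the centre of its top, 4 mm above the table. The pads lie roughly in a row along y, at least 160 mm apart.
- pad_mid_top (a point): the round black rubber pad in the middle: a fixed disc 80 mm in diameter, 4 mm thick, with one bottle standing on its centre at the start. The point is the centre of its top, 4 mm above the table. The pads lie roughly in a row along y, at least 160 mm apart.
- pad_right_top (a point): the round black rubber pad to the robot's right (smallest y): a fixed disc 80 mm in diameter, 4 mm thick, with one bottle standing on its centre at the start. The point is the centre of its top, 4 mm above the table. The pads lie roughly in a row along y, at least 160 mm apart.
- cap_a: bystander, to be left alone: a loose spare white screw cap, 44 mm across, 22 mm high, on the table between the left and middle pads; origin under its centre
- cap_b: bystander, to be left alone: the same, between the middle and right pads
- core: bystander, to be left alone: cardboard label-roll core, 86 mm across, 60 mm high, standing behind the pads; origin under its centre
- vial: bystander, to be left alone: small amber glass bottle with black cap, 36 mm across, 75 mm high, behind the pads; origin under its centre
- screwdriver: bystander, to be left alone: black-handled screwdriver, 170 mm long, under 40 mm high, lying in front of the right pad on the robot's side
- hex_key: bystander, to be left alone: dark steel hex key, about 95 mm long, 6 mm thick, lying on the robot's side of the pads
There are look-alikes about, which are no part of the job. Leave any turquoise look-alike of the part that bears bottle_3_center alone.

How it is judged:
On the way, in this order (a step that is already met when the one before it is completed fails the run):
1. the bottle on the left pad is lifted at least 15 mm off the pad, over it, in the fingers (((horizontal distance between bottle_1_center and pad_left_top below 0.06 m and height (world z) of bottle_1_center above 0.072 m and contact force between bottle_1 and the fingers above 0.3 N) or (horizontal distance between bottle_2_center and pad_left_top below 0.06 m and height (world z) of bottle_2_center above 0.072 m and contact force between bottle_2 and the fingers above 0.3 N) or (horizontal distance between bottle_3_center and pad_left_top below 0.06 m and height (world z) of bottle_3_center above 0.072 m and contact force between bottle_3 and the fingers above 0.3 N))), for 0.2 s.
2. the bottle on the middle pad is lifted at least 15 mm off the pad, over it, in the fingers, and a bottle stands on each pad before it (((horizontal distance between bottle_1_center and pad_mid_top below 0.06 m and height (world z) of bottle_1_center above 0.072 m and contact force between bottle_1 and the fingers above 0.3 N) or (horizontal distance between bottle_2_center and pad_mid_top below 0.06 m and height (world z) of bottle_2_center above 0.072 m and contact force between bottle_2 and the fingers above 0.3 N) or (horizontal distance between bottle_3_center and pad_mid_top below 0.06 m and height (world z) of bottle_3_center above 0.072 m and contact force between bottle_3 and the fingers above 0.3 N)) and ((horizontal distance between bottle_1_center and pad_left_top below 0.03 m and height (world z) of bottle_1_center below 0.064 m and angle between bottle_1_center's own z axis and vertical below 0.1 rad) or (horizontal distance between bottle_2_center and pad_left_top below 0.03 m and height (world z) of bottle_2_center below 0.064 m and angle between bottle_2_center's own z axis and vertical below 0.1 rad) or (horizontal distance between bottle_3_center and pad_left_top below 0.03 m and height (world z) of bottle_3_center below 0.064 m and angle between bottle_3_center's own z axis and vertical below 0.1 rad))), for 0.2 s.
3. the bottle on the right pad is lifted at least 15 mm off the pad, over it, in the fingers, and a bottle stands on each pad before it (((horizontal distance between bottle_1_center and pad_right_top below 0.06 m and height (world z) of bottle_1_center above 0.072 m and contact force between bottle_1 and the fingers above 0.3 N) or (horizontal distance between bottle_2_center and pad_right_top below 0.06 m and height (world z) of bottle_2_center above 0.072 m and contact force between bottle_2 and the fingers above 0.3 N) or (horizontal distance between bottle_3_center and pad_right_top below 0.06 m and height (world z) of bottle_3_center above 0.072 m and contact force between bottle_3 and the fingers above 0.3 N)) and ((horizontal distance between bottle_1_center and pad_left_top below 0.03 m and height (world z) of bottle_1_center below 0.064 m and angle between bottle_1_center's own z axis and vertical below 0.1 rad) or (horizontal distance between bottle_2_center and pad_left_top below 0.03 m and height (world z) of bottle_2_center below 0.064 m and angle between bottle_2_center's own z axis and vertical below 0.1 rad) or (horizontal distance between bottle_3_center and pad_left_top below 0.03 m and height (world z) of bottle_3_center below 0.064 m and angle between bottle_3_center's own z axis and vertical below 0.1 rad)) and ((horizontal distance between bottle_1_center and pad_mid_top below 0.03 m and height (world z) of bottle_1_center below 0.064 m and angle between bottle_1_center's own z axis and vertical below 0.1 rad) or (horizontal distance between bottle_2_center and pad_mid_top below 0.03 m and height (world z) of bottle_2_center below 0.064 m and angle between bottle_2_center's own z axis and vertical below 0.1 rad) or (horizontal distance between bottle_3_center and pad_mid_top below 0.03 m and height (world z) of bottle_3_center below 0.064 m and angle between bottle_3_center's own z axis and vertical below 0.1 rad))), for 0.2 s.
At the end, for the whole second after the job is handed in: The full bottle (so no pad bears over 1.9 N) held in the fingers, base at least 147 mm above the table, within 0.25 rad of upright, slower than 0.03 m/s, over the pads' area (x < 0.74, |y| < 0.38); both light bottles upright (0.1 rad), at rest, untouched, each within 30 mm of a pad's centre (((height (world z) of bottle_1_center above 0.2 m and angle between bottle_1_center's own z axis and vertical below 0.25 rad and linear speed of bottle_1 below 0.03 m/s and contact force between bottle_1 and the fingers above 1 N and world x of bottle_1_center below 0.74 m and world y of bottle_1_center between -0.38 and 0.38 m and (horizontal distance between bottle_2_center and pad_left_top below 0.03 m or horizontal distance between bottle_2_center and pad_mid_top below 0.03 m or horizontal distance between bottle_2_center and pad_right_top below 0.03 m) and height (world z) of bottle_2_center between 0.0545 and 0.064 m and angle between each of bottle_2_center, bottle_3_center's own z axis and vertical below 0.1 rad and linear speed of each of bottle_2, bottle_3 below 0.02 m/s and contact force between each of bottle_2, bottle_3 and the fingers below 0.1 N and (horizontal distance between bottle_3_center and pad_left_top below 0.03 m or horizontal distance between bottle_3_center and pad_mid_top below 0.03 m or horizontal distance between bottle_3_center and pad_right_top below 0.03 m) and height (world z) of bottle_3_center between 0.0545 and 0.064 m) or (height (world z) of bottle_2_center above 0.2 m and angle between bottle_2_center's own z axis and vertical below 0.25 rad and linear speed of bottle_2 below 0.03 m/s and contact force between bottle_2 and the fingers above 1 N and world x of bottle_2_center below 0.74 m and world y of bottle_2_center between -0.38 and 0.38 m and (horizontal distance between bottle_1_center and pad_left_top below 0.03 m or horizontal distance between bottle_1_center and pad_mid_top below 0.03 m or horizontal distance between bottle_1_center and pad_right_top below 0.03 m) and height (world z) of bottle_1_center between 0.0545 and 0.064 m and angle between each of bottle_1_center, bottle_3_center's own z axis and vertical below 0.1 rad and linear speed of each of bottle_1, bottle_3 below 0.02 m/s and contact force between each of bottle_1, bottle_3 and the fingers below 0.1 N and (horizontal distance between bottle_3_center and pad_left_top below 0.03 m or horizontal distance between bottle_3_center and pad_mid_top below 0.03 m or horizontal distance between bottle_3_center and pad_right_top below 0.03 m) and height (world z) of bottle_3_center between 0.0545 and 0.064 m) or (height (world z) of bottle_3_center above 0.2 m and angle between bottle_3_center's own z axis and vertical below 0.25 rad and linear speed of bottle_3 below 0.03 m/s and contact force between bottle_3 and the fingers above 1 N and world x of bottle_3_center below 0.74 m and world y of bottle_3_center between -0.38 and 0.38 m and (horizontal distance between bottle_1_center and pad_left_top below 0.03 m or horizontal distance between bottle_1_center and pad_mid_top below 0.03 m or horizontal distance between bottle_1_center and pad_right_top below 0.03 m) and height (world z) of bottle_1_center between 0.0545 and 0.064 m and angle between each of bottle_1_center, bottle_2_center's own z axis and vertical below 0.1 rad and linear speed of each of bottle_1, bottle_2 below 0.02 m/s and contact force between each of bottle_1, bottle_2 and the fingers below 0.1 N and (horizontal distance between bottle_2_center and pad_left_top below 0.03 m or horizontal distance between bottle_2_center and pad_mid_top below 0.03 m or horizontal distance between bottle_2_center and pad_right_top below 0.03 m) and height (world z) of bottle_2_center between 0.0545 and 0.064 m)) and contact force between each of pad_left, pad_mid, pad_right and anything else below 1.9 N); the arm keeps its last pose, push and grip.
It fails at once if a bottle is tipped over (angle between any of bottle_1_center, bottle_2_center, bottle_3_center's own z axis and vertical above 0.7 rad).
It fails at once if a bystander is moved more than 30 mm (distance of any of cap_a, cap_b, core, vial, screwdriver, hex_key from where it was at the start of the episode above 0.03 m).
It also fails if it takes over 69 s, if anything falls off the work surface, if the arm or the gripper's body presses on something with over 40 N, if the wrist force passes 120 N, or if a joint passes its speed limit or range.

## Working session

There is one attempt and no reset: what is moved stays moved. The work goes in short steps, Python scripts to look and compute and a tool call to move; the robot and the scene stay as the last step left them, time stands still between calls to the robot, and variables do not carry over. Pictures are saved under pics/ and viewed, and the job is handed in when it is done.

Besides the shell and the picture viewer there is one more tool, called after "Emit:" as a command line: name --pt "numbers of a row" for each row, then --argument value for the rest. carry_out: Moves the arm, as the interface text tells. Its arguments: {"type":"object","properties":{"increments":{"type":"array"},"force":{"type":"number"}},"required":["increments"]}

```bash
mkdir -p pics; ls; python3 - <<'E'
from bench import ctrl
import cv2
for n in ("top","side"):
    cv2.imwrite(f"pics/{n}0.png",ctrl.get_image(n)); print(n,ctrl.camera_info(n))
print(ctrl.observe(), ctrl.tcp_to_grasp)
E
```

```text
pics
top {'camera_matrix': array([[494.98978804,   0.        , 320.27034009],
       [  0.        , 494.98978804, 232.67068607],
       [  0.        ,   0.        ,   1.        ]]), 'xyz': array([ 0.38801025, -0.00723991,  1.02130916]), 'attitude': array([[-0.01416779,  0.99094353, -0.13352975],
       [-0.99957846, -0.01742089, -0.02322551],
       [-0.02534137,  0.1331444 ,  0.99077262]])}
side {'camera_matrix': array([[517.30697372,   0.        , 318.00289561],
       [  0.        , 517.30697372, 235.87154348],
       [  0.        ,   0.        ,   1.        ]]), 'xyz': array([ 0.41154355, -0.50870514,  0.66894447]), 'attitude': array([[ 9.76876088e-01,  1.60468994e-01, -1.41289808e-01],
       [-2.13806207e-01,  7.32818455e-01, -6.45959765e-01],
       [-1.16734661e-04,  6.61231286e-01,  7.50182093e-01]])}
{'clock': 0.1, 'joint_positions': array([-1.53277748e+00,  2.59281456e-01,  1.53594000e+00, -2.38516929e-05,
        1.34799754e+00, -2.02843000e-01]), 'qd': array([ 0.0008587 , -0.00072758, -0.00415105,  0.00185416,  0.00084769,
       -0.00139249]), 'joint_torque': array([ 2.31980783e-03, -4.38213015e+01, -2.84643728e+01,  7.21492711e-02,
        3.62641015e-02, -4.84684711e-05]), 'ee_pos': array([ 0.13116967, -0.5336381 ,  0.21790824]), 'tcp_rot': array([[ 9.71131503e-01,  2.38544747e-01, -8.50621620e-05],
       [ 2.38544568e-01, -9.71130193e-01,  1.62428465e-03],
       [ 3.04858137e-04, -1.59768511e-03, -9.99998677e-01]]), 'contact_force': array([-0.40165216, -0.45931305, -0.63107896]), 'moment': array([-0.03014688, -0.02568557, -0.01174213]), 'width': 0.0930082729204949} 0.0188
```

View pics/top0.png

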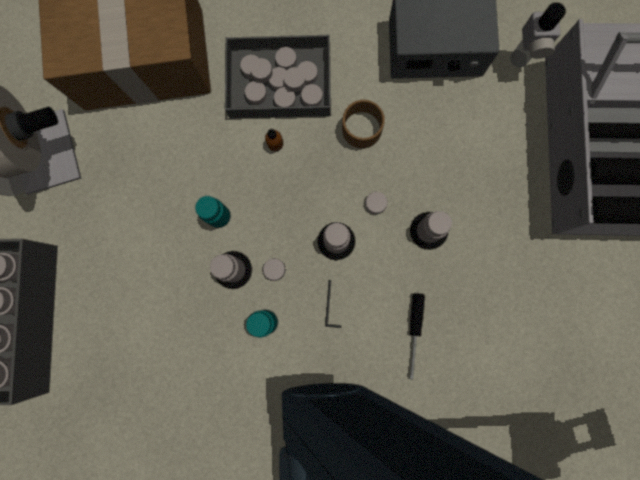

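View pics/side0.png

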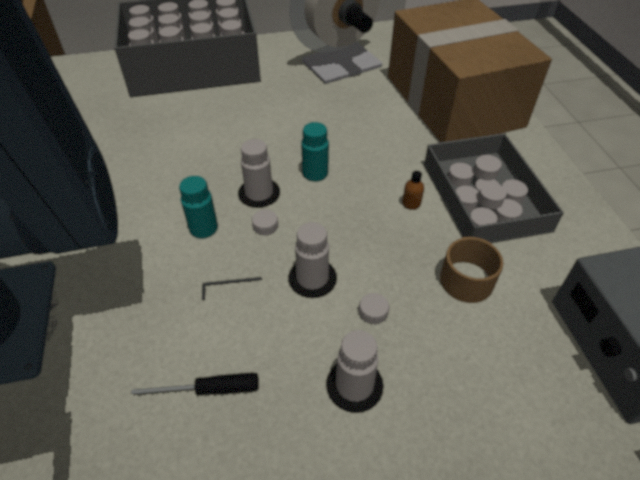

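Top view: pads with white bottles are at about (233,269) left, (337,240) middle and (430,230) right. The turquoise bottles at (212,211) and (261,323) are look-alikes with no pad, so I leave them alone. I'll measure on enlarged crops.

```bash
cat > h.py <<'E'
import numpy as np, cv2
from bench import ctrl
def cam(n):
    c=ctrl.camera_info(n); return c["camera_matrix"],c["xyz"],c["attitude"]
def proj(n,P):
    K,t,R=cam(n); p=(np.atleast_2d(P)-t)@R; p=p*[1,-1,-1]; q=p@K.T; return q[:,:2]/q[:,2:]
def ray(n,uv,z):
    K,t,R=cam(n); d=np.linalg.inv(K)@[uv[0],uv[1],1]; d=R@(d*[1,-1,-1]); return t+d*(z-t[2])/d[2]
def circ(x,y,z,r):
    a=np.linspace(0,2*np.pi,60); return np.c_[x+r*np.cos(a),y+r*np.sin(a),0*a+z]
E
python3 - <<'E'
from h import *
T=cv2.imread("pics/top0.png");S=cv2.imread("pics/side0.png")
from scipy.optimize import minimize
def dark(I):
    return (I.max(2)<45).astype(np.uint8)
# fit pad: mean over dark-background contrast, from pad annulus visible in both images
res=[]
G={"top":cv2.GaussianBlur(T.max(2),(0,0),1).astype(np.float32),"side":cv2.GaussianBlur(S.max(2),(0,0),1).astype(np.float32)}
def samp(n,P):
    q=proj(n,P).astype(np.float32); return cv2.remap(G[n],q[:,:1],q[:,1:],cv2.INTER_LINEAR)[:,0]
def cost(p,names):
    # outside bright, inside dark
    c=0
    for n in names:
        c-= np.median(0) + np.mean(np.clip(samp(n,circ(*p,.004,.043))-samp(n,circ(*p,.004,.037)),-20,80))
    return c
for uv,us in (((233,269),(259,192)),((337,240),(312,277)),((430,230),(355,385))):
    a=ray("top",uv,.004)[:2]; b=ray("side",us,.004)[:2]
    out=[]
    for names in (["top"],["side"],["top","side"]):
        m=minimize(cost,(a+b)/2,args=(names,),method="Nelder-Mead",options=dict(initial_simplex=[(a+b)/2+d for d in ([0,0],[.008,0],[0,.008])])); out.append(m.x.round(4)); 
    print(a.round(3),b.round(3),*out,m.fun)
    res.append(out[2])
for n,I in (("top",T),("side",S)):
    J=cv2.resize(I,None,fx=4,fy=4,interpolation=cv2.INTER_CUBIC)
    J=cv2.convertScaleAbs(J,alpha=1.3)
    for p in res:
        for z,r,c in ((.004,.04,(0,0,255)),(.110,.022,(0,255,0)),(.082,.026,(255,0,0))):
            cv2.polylines(J,[((proj(n,circ(*p,z,r))+.5)*4-.5).round().astype(int)],True,c,1)
    x0,y0=(180,180) if n=="top" else (180,120)
    J=J[y0*4:(y0+100)*4,x0*4:x0*4+1120] if n=="top" else cv2.resize(J[y0*4:(y0+300)*4,x0*4:(x0+220)*4],None,fx=.5,fy=.5)
    if n=="top": J=cv2.resize(J,None,fx=.71,fy=.71)
    cv2.imwrite(f"pics/{n}_ov.png",J)
for nm,uv in (("cap_a",(274,269)),("cap_b",(376,204)),("tq1",(209,205)),("tq2",(261,323))):
    print(nm,ray("top",uv,.022 if "cap" in nm else .08).round(3))
print("turq side base",ray("side",(316,172),.0),ray("side",(202,230),0))
E
```

```text
[0.453 0.198] [0.453 0.193] [0.4518 0.1995] [0.4526 0.1937] [0.4523 0.1974] -99.0928726196289
[ 0.509 -0.018] [ 0.509 -0.02 ] [ 0.5086 -0.0154] [ 0.5085 -0.0203] [ 0.5089 -0.0171] -115.56837463378906
[ 0.527 -0.21 ] [ 0.528 -0.212] [ 0.5263 -0.2068] [ 0.5267 -0.2113] [ 0.5273 -0.2082] -110.16036987304688
cap_a [0.45  0.111 0.022]
cap_b [ 0.58  -0.099  0.022]
tq1 [0.573 0.231 0.08 ]
tq2 [0.346 0.129 0.08 ]
turq side base [0.56895932 0.22900924 0.        ] [0.34313387 0.12382311 0.        ]
```

View pics/top_ov.png

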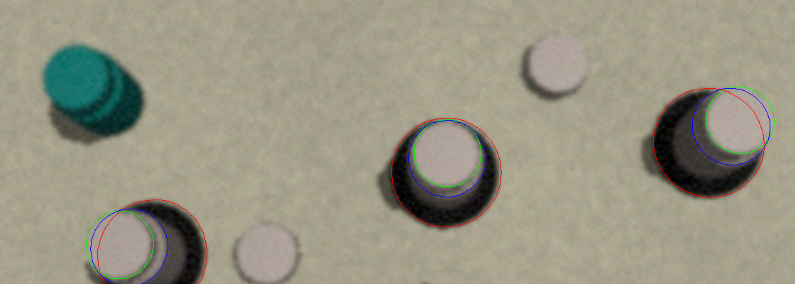

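View pics/side_ov.png

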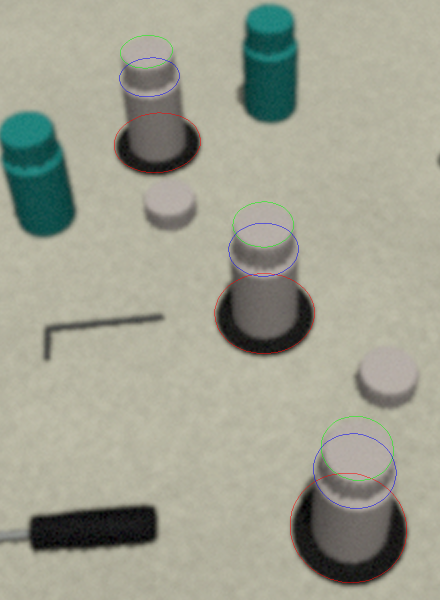

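Overlay check: the red pad circles fit in both views, and the green cap-top circles (z=0.110) land on the caps. That confirms upright bottles of the right height, centred on pads at (.452,.197), (.509,-.017) and (.527,-.208), with views differing by up to about 5 mm in y. The turquoise bottles stay clear of the fingers, so I'll keep the start orientation and move over the left pad.

Emit:
carry_out --pt "20 -26 0 0 1" --pt "40 -53 0 0 1" --pt "61 -79 0 0 1" --pt "81 -106 0 0 1" --pt "101 -132 0 0 1" --pt "122 -158 0 0 1" --pt "142 -185 0 0 1" --pt "162 -211 0 0 1" --force 15

```text
clock: 0.77
ee_pos: [0.2383, -0.2882, 0.218]
tcp_rot: [[0.971, 0.238, -0.0], [0.238, -0.971, 0.002], [0.0, -0.002, -1.0]]
contact_force: [1.4, 0.2, 0.3]
width: 0.093
```

Emit:
carry_out --pt "20 -26 0 0 1" --pt "40 -53 0 0 1" --pt "61 -79 0 0 1" --pt "81 -106 0 0 1" --pt "101 -132 0 0 1" --pt "122 -158 0 0 1" --pt "142 -185 0 0 1" --pt "162 -211 0 0 1"

```text
clock: 1.43
ee_pos: [0.3454, -0.0428, 0.2185]
tcp_rot: [[0.971, 0.238, -0.0], [0.238, -0.971, 0.002], [0.0, -0.002, -1.0]]
contact_force: [0.2, -0.4, -0.6]
width: 0.0929
```

Emit:
carry_out --pt "23 -30 0 0 1" --pt "46 -59 0 0 1" --pt "69 -89 0 0 1" --pt "92 -119 0 0 1" --pt "115 -148 0 0 1" --pt "138 -178 0 0 1" --pt "161 -207 0 0 1" --pt "161 -207 0 0 1"

```text
clock: 2.1
ee_pos: [0.4542, 0.2016, 0.2184]
tcp_rot: [[0.97, 0.242, 0.001], [0.242, -0.97, 0.005], [0.002, -0.005, -1.0]]
contact_force: [0.4, -0.3, 0.7]
width: 0.0926
```

```bash
cat > st.py <<'E'
from h import *
import sys
o=ctrl.observe(); print(o["clock"],o["ee_pos"].round(4),o["contact_force"].round(2),round(o["width"],4))
if len(sys.argv)>2:
    t=np.array([float(v) for v in sys.argv[1:4]]); print("tool mm",(o["tcp_rot"].T@(t-o["ee_pos"])*1000).round(1))
E
cat > ov.py <<'E'
from h import *
import sys
tag=sys.argv[1]
P=((.452,.197),(.509,-.017),(.527,-.208))
T=ctrl.get_image("top");S=ctrl.get_image("side")
cv2.imwrite(f"pics/raw_{tag}_t.png",T);cv2.imwrite(f"pics/raw_{tag}_s.png",S)
J=np.hstack([cv2.resize(T[160:400,170:470],None,fx=4/3,fy=4/3),cv2.resize(S[60:420,120:420],(400,480))[:320] if 0 else cv2.resize(S[100:420,130:430],(300,320))])
cv2.imwrite(f"pics/{tag}.png",cv2.convertScaleAbs(J,alpha=1.3))
E
python3 st.py .452 .197 .041; python3 ov.py above_left
```

```text
2.1 [0.4542 0.2016 0.2184] [ 0.37 -0.26  0.7 ] 0.0926
tool mm [ -3.5   4.7 177.3]
```

View pics/above_left.png

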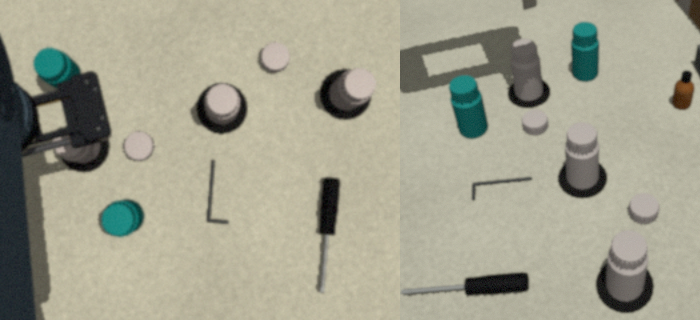

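The jaws hang over the left bottle and nothing else is below them. I'll descend in two stages.

Emit:
carry_out --pt "-3 5 10 0 1" --pt "-3 5 25 0 1" --pt "-3 5 40 0 1" --pt "-3 5 55 0 1" --pt "-3 5 65 0 1" --pt "-3 5 75 0 1" --pt "-3 5 80 0 1" --pt "-3 5 80 0 1"

```text
clock: 2.87
ee_pos: [0.4494, 0.1911, 0.137]
tcp_rot: [[0.971, 0.24, -0.004], [0.24, -0.971, 0.001], [-0.004, -0.002, -1.0]]
contact_force: [-0.2, -0.2, 0.3]
width: 0.0932
```

```bash
python3 st.py .452 .197 .041; python3 ov.py al2
```

```text
2.8667 [0.4494 0.1911 0.137 ] [-0.2  -0.19  0.3 ] 0.0932
tool mm [ 4.3 -4.9 96. ]
```

View pics/al2.png

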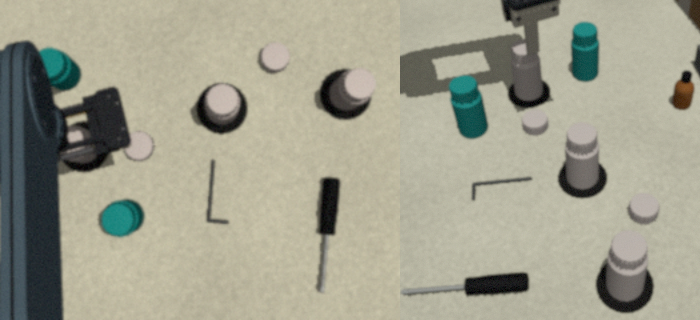

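Emit:
carry_out --pt "2 -2 10 0 1" --pt "4 -5 22 0 1" --pt "4 -5 36 0 1" --pt "4 -5 50 0 1" --pt "4 -5 64 0 1" --pt "4 -5 78 0 1" --pt "4 -5 90 0 1" --pt "4 -5 96 0 1"

```text
clock: 3.63
ee_pos: [0.4525, 0.1978, 0.041]
tcp_rot: [[0.971, 0.241, -0.003], [0.241, -0.971, 0.001], [-0.003, -0.002, -1.0]]
contact_force: [-0.4, 0.1, -0.8]
width: 0.093
```

```bash
python3 st.py .452 .197 .041; python3 ov.py al3
```

```text
3.6333 [0.4525 0.1978 0.041 ] [-0.39  0.15 -0.82] 0.093
tool mm [-0.6  0.6 -0. ]
```

View pics/al3.png

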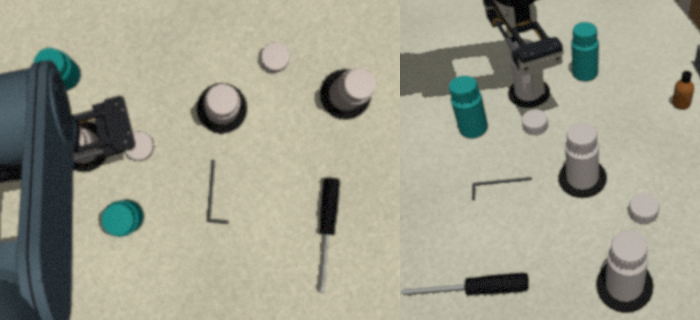

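The fingers straddle the left bottle cleanly. I'll shut them.

Emit:
carry_out --pt "0 0 0 0 0.4" --pt "0 0 0 0 0.4" --pt "0 0 0 0 0.4" --pt "0 0 0 0 0.4" --pt "0 0 0 0 0.4" --pt "0 0 0 0 0.4" --pt "0 0 0 0 0.4" --pt "0 0 0 0 0.4" --force 15

```text
clock: 4.4
ee_pos: [0.4526, 0.1977, 0.0417]
tcp_rot: [[0.971, 0.241, -0.003], [0.241, -0.971, 0.001], [-0.003, -0.002, -1.0]]
contact_force: [0.1, -0.1, 1.2]
width: 0.0517
```

```bash
python3 st.py
```

```text
4.4 [0.4526 0.1977 0.0417] [ 0.15 -0.14  1.17] 0.0517
```

Width 51.7 mm against the 52 mm body means it's gripped. I'll lift it 40 mm.

Emit:
carry_out --pt "0 0 -4 0 0.4" --pt "0 0 -10 0 0.4" --pt "0 0 -18 0 0.4" --pt "0 0 -26 0 0.4" --pt "0 0 -34 0 0.4" --pt "0 0 -40 0 0.4" --pt "0 0 -40 0 0.4" --pt "0 0 -40 0 0.4"

```text
clock: 5.07
ee_pos: [0.453, 0.1978, 0.0823]
tcp_rot: [[0.971, 0.241, -0.002], [0.241, -0.971, 0.002], [-0.001, -0.002, -1.0]]
contact_force: [-0.6, -0.6, -1.3]
width: 0.0517
```

```bash
python3 ov.py lift1; cat > wt.py <<'E'
from h import *
F=[];Tq=[]
for i in range(14):
    ctrl.get_image("side"); o=ctrl.observe(); F.append(o["contact_force"]); Tq.append(o["joint_torque"])
F=np.array(F); print("mean",F.mean(0).round(2),"se",(F.std(0)/14**.5).round(2),"tau",np.mean(Tq,0).round(2), "qd",np.abs(o["qd"]).max().round(4))
E
python3 wt.py; python3 st.py
```

```text
mean [ 0.17 -0.1  -0.91] se [0.12 0.12 0.14] tau [ 0.000e+00 -4.127e+01 -2.330e+01  3.000e-02 -6.000e-02 -0.000e+00] qd 0.0015
5.8667 [0.4527 0.1977 0.0817] [ 0.28 -0.35 -1.42] 0.052
```

View pics/lift1.png

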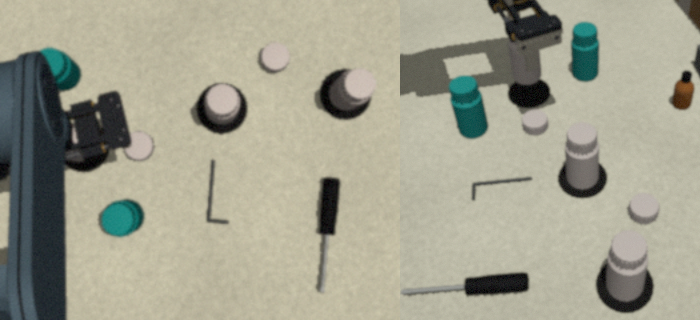

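The left bottle hangs upright over its pad and weighs about 0.9 N, so it looks light. I'll stand it back down.

Emit:
carry_out --pt "0 0 8 0 0.4" --pt "0 0 18 0 0.4" --pt "0 0 27 0 0.4" --pt "0 0 33 0 0.4" --pt "0 0 37 0 0.4" --pt "0 0 40 0 0.4" --pt "0 0 40 0 0.4" --pt "0 0 40 0 0.4"

```text
clock: 6.53
ee_pos: [0.4527, 0.1978, 0.0416]
tcp_rot: [[0.971, 0.241, -0.003], [0.241, -0.971, 0.001], [-0.002, -0.002, -1.0]]
contact_force: [0.2, -0.2, 0.0]
width: 0.0518
```

```bash
python3 wt.py; python3 st.py
```

```text
mean [-0.27 -0.09 -0.77] se [0.15 0.14 0.11] tau [ 0.000e+00 -4.239e+01 -2.121e+01  2.000e-02 -6.000e-02 -0.000e+00] qd 0.0018
7.2333 [0.4526 0.1977 0.0417] [-0.89 -0.35 -0.07] 0.0518
```

The force hardly changed, so it may hang just above the pad. I'll ease down until it makes contact.

Emit:
carry_out --pt "0 0 0.5 0 0.4" --pt "0 0 1 0 0.4" --pt "0 0 1 0 0.4" --pt "0 0 1 0 0.4" --pt "0 0 1 0 0.4" --pt "0 0 1 0 0.4" --pt "0 0 1 0 0.4" --pt "0 0 1 0 0.4"

```text
clock: 7.9
ee_pos: [0.4527, 0.1978, 0.0412]
tcp_rot: [[0.971, 0.241, -0.003], [0.241, -0.971, 0.001], [-0.002, -0.002, -1.0]]
contact_force: [-2.0, -1.6, 5.7]
width: 0.0518
```

```bash
python3 wt.py; python3 st.py
```

```text
mean [-1.77 -0.4   5.54] se [0.15 0.09 0.12] tau [ -0.18 -39.56 -20.54   0.07  -0.74  -0.  ] qd 0.0011
8.6 [0.4527 0.1978 0.0412] [-2.3  -0.47  4.71] 0.0518
```

It's seated, with a 5.5 N upward reaction. Now I'll open while holding position, then retreat up.

Emit:
carry_out --pt "0 0 -0.4 0 0.4" --pt "0 0 -0.4 0 0.7" --pt "0 0 -0.4 0 1" --pt "0 0 -0.4 0 1" --pt "0 0 -0.4 0 1" --pt "0 0 -0.4 0 1" --pt "0 0 -0.4 0 1" --pt "0 0 -0.4 0 1"

```text
clock: 9.27
ee_pos: [0.4527, 0.1978, 0.0416]
tcp_rot: [[0.971, 0.241, -0.003], [0.241, -0.971, 0.001], [-0.002, -0.002, -1.0]]
contact_force: [0.5, -1.0, 0.3]
width: 0.0913
```

Emit:
carry_out --pt "0 0 -10 0 1" --pt "0 0 -25 0 1" --pt "0 0 -45 0 1" --pt "0 0 -65 0 1" --pt "0 0 -85 0 1" --pt "0 0 -100 0 1" --pt "0 0 -110 0 1" --pt "0 0 -110 0 1"

```text
clock: 9.93
ee_pos: [0.4544, 0.1979, 0.1542]
tcp_rot: [[0.971, 0.241, 0.002], [0.241, -0.971, 0.002], [0.003, -0.002, -1.0]]
contact_force: [-0.5, 0.2, -0.6]
width: 0.0928
```

```bash
python3 wt.py; python3 ov.py put1; python3 st.py .509 -.017 .151
```

```text
mean [ 0.01 -0.06 -0.02] se [0.08 0.11 0.14] tau [ 1.000e-02 -3.927e+01 -2.619e+01  3.000e-02 -5.000e-02 -0.000e+00] qd 0.0029
10.7333 [0.453  0.1976 0.1515] [-0.25  0.3  -0.32] 0.0928
tool mm [2.700e+00 2.218e+02 1.000e-01]
```

View pics/put1.png

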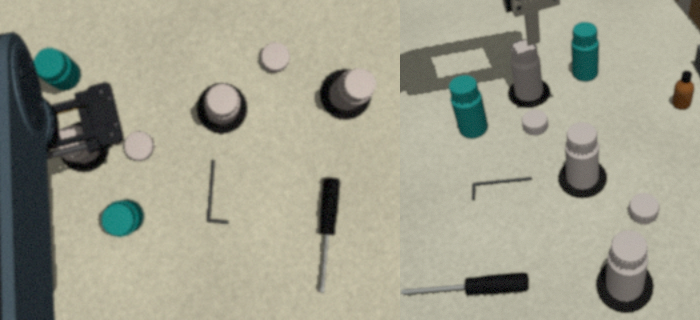

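The left bottle stands on its pad, and the empty-hand force reads 0, so it weighs about 0.9 N. Next is the middle bottle.

Emit:
carry_out --pt "0 15 0 0 1" --pt "1 45 0 0 1" --pt "1 80 0 0 1" --pt "2 115 0 0 1" --pt "2 150 0 0 1" --pt "3 185 0 0 1" --pt "3 210 0 0 1" --pt "3 222 0 0 1"

```text
clock: 11.4
ee_pos: [0.5102, -0.0203, 0.1512]
tcp_rot: [[0.971, 0.238, -0.002], [0.238, -0.971, 0.0], [-0.002, -0.001, -1.0]]
contact_force: [0.6, 0.1, 0.4]
width: 0.093
```

```bash
python3 ov.py am;python3 st.py .509 -.017 .0415
```

```text
11.5 [ 0.5097 -0.0186  0.151 ] [ 0.33  0.27 -0.34] 0.093
tool mm [-1.000e-01 -1.600e+00  1.095e+02]
```

View pics/am.png

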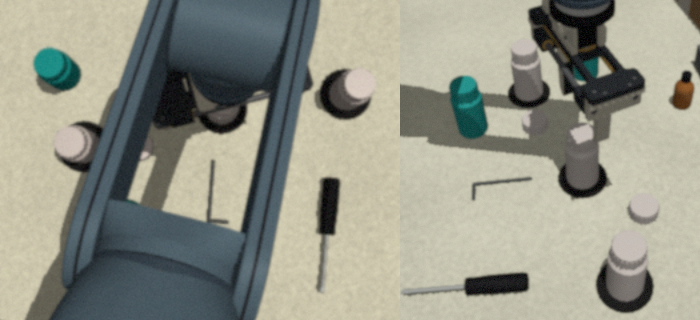

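The left bottle is still standing on its pad, and the jaws are over the middle one. I'll descend and grip.

Emit:
carry_out --pt "0 -1 10 0 1" --pt "0 -1 28 0 1" --pt "0 -1 46 0 1" --pt "0 -1 64 0 1" --pt "0 -1 82 0 1" --pt "0 -1 96 0 1" --pt "0 -1 106 0 1" --pt "0 -1 109 0 1"

```text
clock: 12.17
ee_pos: [0.5073, -0.0155, 0.04]
tcp_rot: [[0.971, 0.239, -0.006], [0.239, -0.971, 0.003], [-0.005, -0.004, -1.0]]
contact_force: [-0.5, 0.6, 0.5]
width: 0.0928
```

Emit:
carry_out --pt "0 0 0 0 1" --pt "0 0 0 0 0.7" --pt "0 0 0 0 0.4" --pt "0 0 0 0 0.4" --pt "0 0 0 0 0.4" --pt "0 0 0 0 0.4" --pt "0 0 0 0 0.4" --pt "0 0 0 0 0.4"

```text
clock: 12.83
ee_pos: [0.5076, -0.0158, 0.0403]
tcp_rot: [[0.971, 0.239, -0.005], [0.239, -0.971, 0.002], [-0.005, -0.003, -1.0]]
contact_force: [-0.6, 1.5, 1.1]
width: 0.052
```

```bash
python3 ov.py gm;python3 st.py .509 -.017 .0415
```

```text
12.9333 [ 0.5076 -0.0158  0.0403] [ 0.09 -1.85  1.97] 0.0516
tool mm [ 1.   1.5 -1.2]
```

View pics/gm.png

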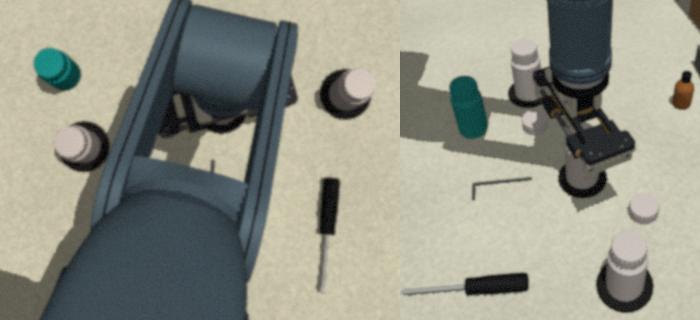

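Gripped at 51.6 mm. Lifting.

Emit:
carry_out --pt "0 0 -4 0 0.4" --pt "0 0 -10 0 0.4" --pt "0 0 -18 0 0.4" --pt "0 0 -26 0 0.4" --pt "0 0 -34 0 0.4" --pt "0 0 -40 0 0.4" --pt "0 0 -40 0 0.4" --pt "0 0 -40 0 0.4"

```text
clock: 13.6
ee_pos: [0.5082, -0.016, 0.0809]
tcp_rot: [[0.971, 0.239, -0.004], [0.239, -0.971, 0.002], [-0.004, -0.003, -1.0]]
contact_force: [0.5, 0.3, -3.4]
width: 0.0519
```

```bash
python3 ov.py lift2; python3 wt.py; python3 st.py .509 -.017 .0405
```

```text
mean [ 0.18  0.06 -3.36] se [0.09 0.12 0.13] tau [ 0.000e+00 -4.409e+01 -2.422e+01  5.000e-02 -2.000e-02 -0.000e+00] qd 0.0013
14.4 [ 0.5078 -0.0159  0.0802] [ 0.45 -0.25 -3.5 ] 0.0519
tool mm [ 1.1  1.5 39.7]
```

View pics/lift2.png

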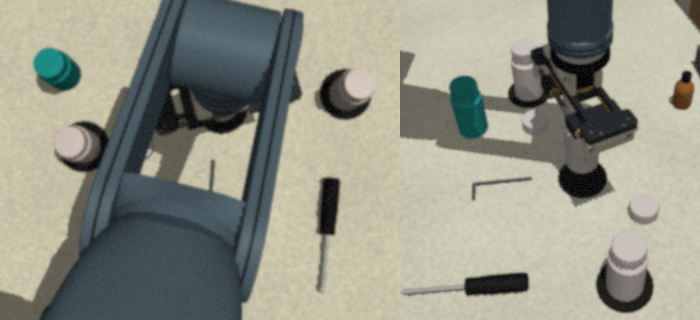

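The middle bottle weighs about 3.4 N, so it's the likely full one. The order still requires hefting the right one, so I'll set this down.

Emit:
carry_out --pt "0 0 8 0 0.4" --pt "0 0 18 0 0.4" --pt "0 0 27 0 0.4" --pt "0 0 33 0 0.4" --pt "0 0 37 0 0.4" --pt "0 0 39.5 0 0.4" --pt "0 0 40.5 0 0.4" --pt "0 0 40.5 0 0.4"

```text
clock: 15.07
ee_pos: [0.507, -0.0157, 0.0402]
tcp_rot: [[0.971, 0.24, -0.007], [0.24, -0.971, 0.002], [-0.006, -0.004, -1.0]]
contact_force: [-3.8, 0.2, 3.7]
width: 0.0518
```

```bash
python3 wt.py; python3 st.py
```

```text
mean [-4.67  0.57  5.37] se [0.13 0.1  0.12] tau [-3.100e-01 -4.149e+01 -2.262e+01  1.700e-01 -1.740e+00 -2.000e-02] qd 0.0023
15.7667 [ 0.507  -0.0156  0.0402] [-4.82  1.27  5.2 ] 0.052
```

Seated, with 5.4 N upward. I'll ease off, release and retreat.

Emit:
carry_out --pt "0.4 0 -0.4 0 0.4" --pt "0.4 0 -0.4 0 0.4" --pt "0.4 0 -0.4 0 0.7" --pt "0.4 0 -0.4 0 1" --pt "0.4 0 -0.4 0 1" --pt "0.4 0 -0.4 0 1" --pt "0.4 0 -0.4 0 1" --pt "0.4 0 -0.4 0 1"

```text
clock: 16.43
ee_pos: [0.5075, -0.0156, 0.0407]
tcp_rot: [[0.971, 0.24, -0.006], [0.24, -0.971, 0.002], [-0.006, -0.004, -1.0]]
contact_force: [1.6, -0.4, -0.2]
width: 0.0873
```

Emit:
carry_out --pt "0 0 -10 0 1" --pt "0 0 -25 0 1" --pt "0 0 -45 0 1" --pt "0 0 -65 0 1" --pt "0 0 -85 0 1" --pt "0 0 -100 0 1" --pt "0 0 -110 0 1" --pt "0 0 -110 0 1"

```text
clock: 17.1
ee_pos: [0.5097, -0.0162, 0.1534]
tcp_rot: [[0.971, 0.24, -0.002], [0.24, -0.971, 0.001], [-0.001, -0.001, -1.0]]
contact_force: [0.6, 0.3, -0.3]
width: 0.0931
```

```bash
python3 ov.py put2; python3 st.py .527 -.208 .151
```

```text
17.2 [ 0.5081 -0.0158  0.1507] [-0.59  0.37 -0.32] 0.0927
tool mm [-27.7 191.1  -0.8]
```

View pics/put2.png

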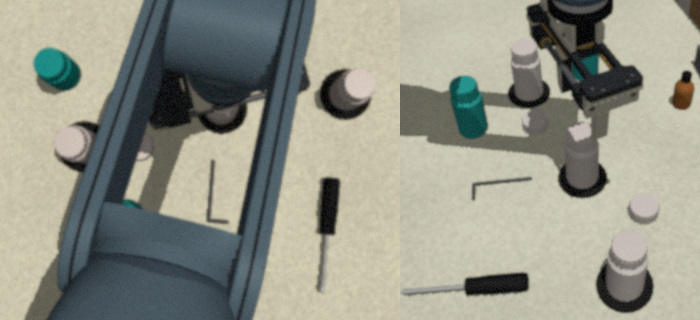

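The middle bottle stands on its pad. Now the right one.

Emit:
carry_out --pt "-2 12 0 0 1" --pt "-6 38 0 0 1" --pt "-10 68 0 0 1" --pt "-14 98 0 0 1" --pt "-19 128 0 0 1" --pt "-23 158 0 0 1" --pt "-26 180 0 0 1" --pt "-28 191 0 0 1"

```text
clock: 17.87
ee_pos: [0.526, -0.2115, 0.1486]
tcp_rot: [[0.971, 0.237, -0.008], [0.237, -0.971, 0.002], [-0.007, -0.004, -1.0]]
contact_force: [-0.6, -0.1, -0.1]
width: 0.0933
```

```bash
python3 ov.py ar;python3 st.py .527 -.208 .0415
```

```text
17.9667 [ 0.526  -0.2099  0.1488] [0.49 0.31 0.35] 0.0931
tool mm [  2.2  -1.1 107.3]
```

View pics/ar.png

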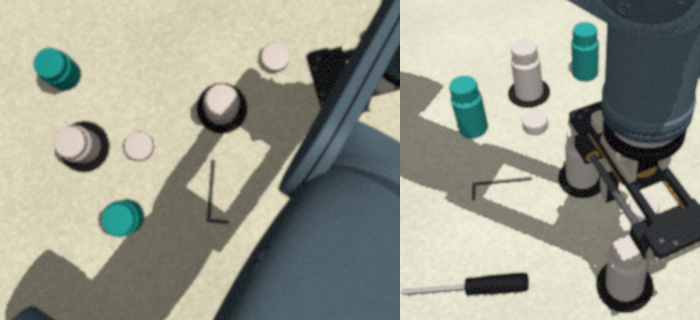

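Emit:
carry_out --pt "1 0 10 0 1" --pt "1 0 28 0 1" --pt "1 0 46 0 1" --pt "1 0 64 0 1" --pt "1 0 82 0 1" --pt "1 0 95 0 1" --pt "1 0 104 0 1" --pt "1 0 107 0 1"

```text
clock: 18.63
ee_pos: [0.5248, -0.2071, 0.0397]
tcp_rot: [[0.971, 0.238, -0.011], [0.238, -0.971, 0.005], [-0.009, -0.008, -1.0]]
contact_force: [0.7, 0.3, 0.6]
width: 0.0934
```

Emit:
carry_out --pt "0 0 0 0 1" --pt "0 0 0 0 0.7" --pt "0 0 0 0 0.4" --pt "0 0 0 0 0.4" --pt "0 0 0 0 0.4" --pt "0 0 0 0 0.4" --pt "0 0 0 0 0.4" --pt "0 0 0 0 0.4"

```text
clock: 19.3
ee_pos: [0.525, -0.2074, 0.04]
tcp_rot: [[0.971, 0.238, -0.01], [0.238, -0.971, 0.005], [-0.009, -0.007, -1.0]]
contact_force: [0.1, 0.9, 2.1]
width: 0.0526
```

```bash
python3 ov.py gr;python3 st.py .527 -.208 .0415
```

```text
19.4 [ 0.525  -0.2074  0.04  ] [-0.2  -0.14  3.04] 0.052
tool mm [ 1.8  1.  -1.5]
```

View pics/gr.png

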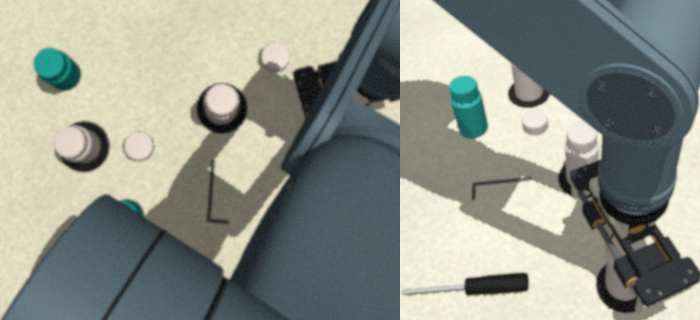

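Emit:
carry_out --pt "0 0 -4 0 0.4" --pt "0 0 -10 0 0.4" --pt "0 0 -18 0 0.4" --pt "0 0 -26 0 0.4" --pt "0 0 -34 0 0.4" --pt "0 0 -40 0 0.4" --pt "0 0 -40 0 0.4" --pt "0 0 -40 0 0.4"

```text
clock: 20.07
ee_pos: [0.5258, -0.2078, 0.0807]
tcp_rot: [[0.971, 0.238, -0.009], [0.238, -0.971, 0.004], [-0.008, -0.006, -1.0]]
contact_force: [-0.0, 0.3, -1.0]
width: 0.0519
```

```bash
python3 ov.py lift3; python3 wt.py; python3 st.py .527 -.208 .040
```

```text
mean [-0.2   0.09 -0.73] se [0.12 0.11 0.1 ] tau [ 0.000e+00 -4.898e+01 -2.438e+01  5.000e-02  3.000e-02 -0.000e+00] qd 0.0027
20.8667 [ 0.5254 -0.2076  0.08  ] [-0.79  0.04 -0.45] 0.052
tool mm [ 1.8  1.  40. ]
```

View pics/lift3.png

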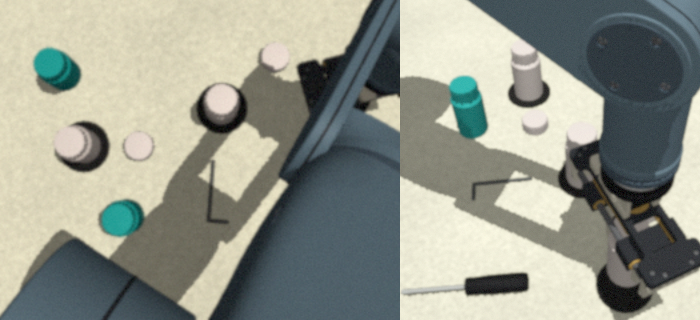

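The right bottle weighs 0.7 N, so it's light. The middle one (3.4 N against 0.9 and 0.7) is the full one. I'll stand the right bottle back down.

Emit:
carry_out --pt "0 0 8 0 0.4" --pt "0 0 18 0 0.4" --pt "0 0 27 0 0.4" --pt "0 0 33 0 0.4" --pt "0 0 37 0 0.4" --pt "0 0 39.5 0 0.4" --pt "0 0 40.5 0 0.4" --pt "0 0 40.5 0 0.4"

```text
clock: 21.53
ee_pos: [0.5245, -0.2071, 0.04]
tcp_rot: [[0.971, 0.238, -0.012], [0.238, -0.971, 0.005], [-0.01, -0.008, -1.0]]
contact_force: [-2.5, 1.9, 5.7]
width: 0.0516
```

```bash
python3 wt.py; python3 st.py
```

```text
mean [-3.01  1.68  5.3 ] se [0.15 0.11 0.12] tau [-1.600e-01 -4.714e+01 -2.296e+01  1.700e-01 -1.210e+00 -2.000e-02] qd 0.0013
22.2333 [ 0.5245 -0.2072  0.04  ] [-2.97  1.97  4.23] 0.0517
```

Emit:
carry_out --pt "0.4 0 -0.4 0 0.4" --pt "0.4 0 -0.4 0 0.4" --pt "0.4 0 -0.4 0 0.7" --pt "0.4 0 -0.4 0 1" --pt "0.4 0 -0.4 0 1" --pt "0.4 0 -0.4 0 1" --pt "0.4 0 -0.4 0 1" --pt "0.4 0 -0.4 0 1"

```text
clock: 22.9
ee_pos: [0.525, -0.2071, 0.0404]
tcp_rot: [[0.971, 0.238, -0.011], [0.238, -0.971, 0.005], [-0.01, -0.008, -1.0]]
contact_force: [0.5, -0.6, -0.3]
width: 0.0874
```

Emit:
carry_out --pt "0 0 -10 0 1" --pt "0 0 -25 0 1" --pt "0 0 -45 0 1" --pt "0 0 -65 0 1" --pt "0 0 -85 0 1" --pt "0 0 -100 0 1" --pt "0 0 -110 0 1" --pt "0 0 -110 0 1"

```text
clock: 23.57
ee_pos: [0.5275, -0.2084, 0.1533]
tcp_rot: [[0.971, 0.238, -0.007], [0.238, -0.971, 0.003], [-0.006, -0.004, -1.0]]
contact_force: [0.5, -0.5, 0.0]
width: 0.093
```

```bash
python3 ov.py put3; python3 st.py .5085 -.016 .151
```

```text
23.6667 [ 0.5261 -0.2076  0.1504] [-0.25 -0.07 -0.18] 0.0928
tool mm [  28.5 -190.3    0.6]
```

View pics/put3.png

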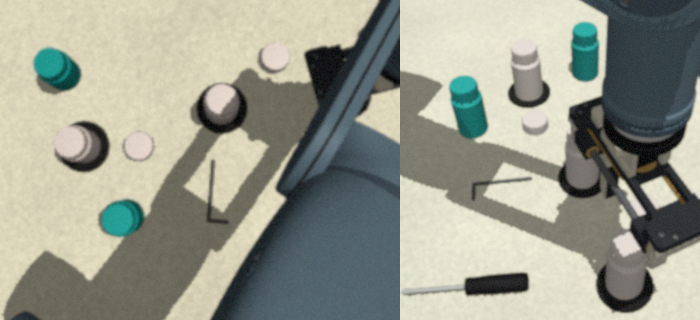

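All three bottles stand on their pads. I'll go back to the middle one.

Emit:
carry_out --pt "2 -12 0 0 1" --pt "6 -38 0 0 1" --pt "10 -68 0 0 1" --pt "15 -98 0 0 1" --pt "19 -128 0 0 1" --pt "24 -158 0 0 1" --pt "27 -180 0 0 1" --pt "28 -190 0 0 1"

```text
clock: 24.33
ee_pos: [0.5061, -0.0128, 0.1503]
tcp_rot: [[0.971, 0.241, -0.014], [0.241, -0.971, 0.007], [-0.012, -0.01, -1.0]]
contact_force: [0.3, -0.6, -0.4]
width: 0.0928
```

```bash
python3 ov.py am2;python3 st.py .508 -.016 .041
```

```text
24.4333 [ 0.507  -0.0145  0.1508] [ 0.46 -0.25  0.82] 0.0931
tool mm [  1.9   2.7 109.7]
```

View pics/am2.png

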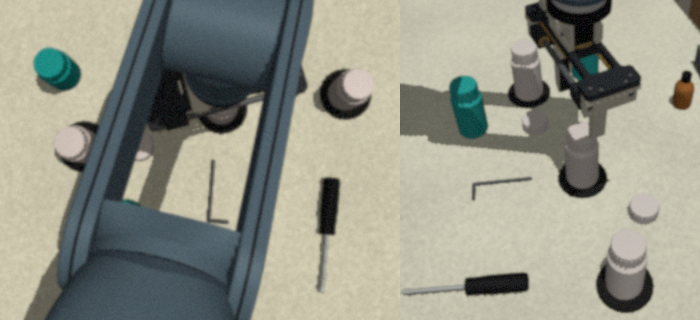

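Emit:
carry_out --pt "1 1 10 0 1" --pt "1 1 28 0 1" --pt "1 1 46 0 1" --pt "1 2 64 0 1" --pt "1 2 82 0 1" --pt "2 2 96 0 1" --pt "2 2 106 0 1" --pt "2 2 109 0 1"

```text
clock: 25.1
ee_pos: [0.5066, -0.0162, 0.0393]
tcp_rot: [[0.971, 0.24, -0.017], [0.24, -0.971, 0.006], [-0.015, -0.01, -1.0]]
contact_force: [0.1, -1.4, 0.3]
width: 0.0927
```

Emit:
carry_out --pt "0 0 0 0 1" --pt "0 0 0 0 0.7" --pt "0 0 0 0 0.4" --pt "0 0 0 0 0.4" --pt "0 0 0 0 0.4" --pt "0 0 0 0 0.4" --pt "0 0 0 0 0.4" --pt "0 0 0 0 0.4" --force 20

```text
clock: 25.77
ee_pos: [0.5068, -0.0161, 0.0396]
tcp_rot: [[0.971, 0.24, -0.016], [0.24, -0.971, 0.006], [-0.014, -0.01, -1.0]]
contact_force: [-0.4, -0.2, 1.1]
width: 0.0517
```

```bash
python3 ov.py gm2;python3 st.py .508 -.016 .25
```

```text
25.8667 [ 0.5068 -0.0161  0.0396] [-0.27  1.53  2.68] 0.0518
tool mm [  -1.8   -1.9 -210.4]
```

View pics/gm2.png

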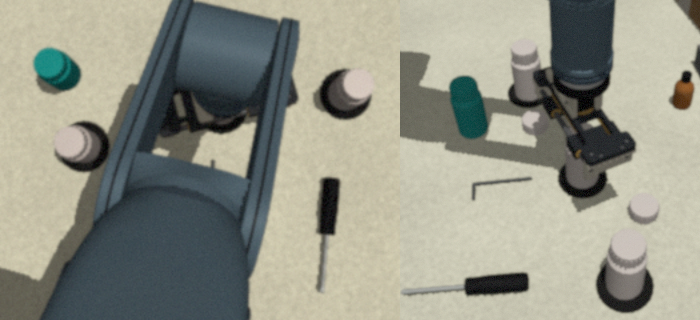

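Gripped at 51.8 mm. I'll lift about 200 mm.

Emit:
carry_out --pt "0 0 -4 0 0.4" --pt "0 0 -14 0 0.4" --pt "0 0 -28 0 0.4" --pt "0 0 -44 0 0.4" --pt "0 0 -60 0 0.4" --pt "0 0 -76 0 0.4" --pt "0 0 -90 0 0.4" --pt "-1 -1 -100 0 0.4"

```text
clock: 26.53
ee_pos: [0.5077, -0.0162, 0.1414]
tcp_rot: [[0.971, 0.24, -0.015], [0.24, -0.971, 0.006], [-0.013, -0.009, -1.0]]
contact_force: [1.1, -1.1, -3.9]
width: 0.0518
```

Emit:
carry_out --pt "0 0 -10 0 0.4" --pt "0 0 -25 0 0.4" --pt "0 0 -42 0 0.4" --pt "0 0 -60 0 0.4" --pt "0 0 -77 0 0.4" --pt "0 0 -90 0 0.4" --pt "0 0 -98 0 0.4" --pt "0 0 -98 0 0.4"

```text
clock: 27.2
ee_pos: [0.5098, -0.0169, 0.2412]
tcp_rot: [[0.971, 0.24, -0.012], [0.24, -0.971, 0.005], [-0.01, -0.008, -1.0]]
contact_force: [-0.1, -0.5, -3.4]
width: 0.0516
```

Emit:
carry_out --pt "0 0 0 0 0.4" --pt "0 0 0 0 0.4" --pt "0 0 0 0 0.4" --pt "0 0 0 0 0.4" --pt "0 0 0 0 0.4" --pt "0 0 0 0 0.4" --pt "0 0 0 0 0.4" --pt "0 0 0 0 0.4"

```text
clock: 27.87
ee_pos: [0.5097, -0.0169, 0.2411]
tcp_rot: [[0.971, 0.24, -0.012], [0.24, -0.971, 0.005], [-0.011, -0.008, -1.0]]
contact_force: [0.1, -0.0, -3.3]
width: 0.0521
```

```bash
python3 ov.py end; python3 wt.py; python3 st.py
```

```text
mean [ 0.12  0.04 -3.48] se [0.08 0.11 0.12] tau [-0.000e+00 -4.118e+01 -3.018e+01  7.000e-02  2.000e-02 -0.000e+00] qd 0.0021
28.6667 [ 0.5098 -0.0169  0.2412] [ 0.36  0.17 -4.06] 0.0517
```

View pics/end.png

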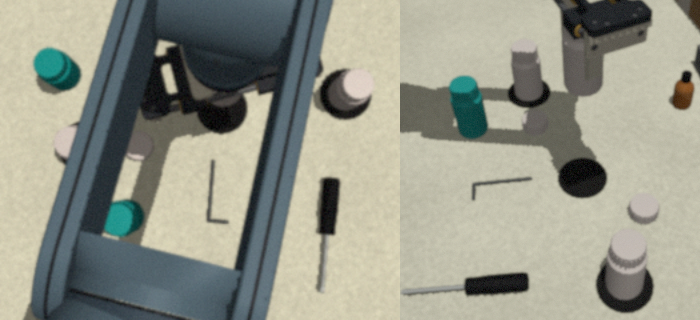

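View pics/raw_end_s.png

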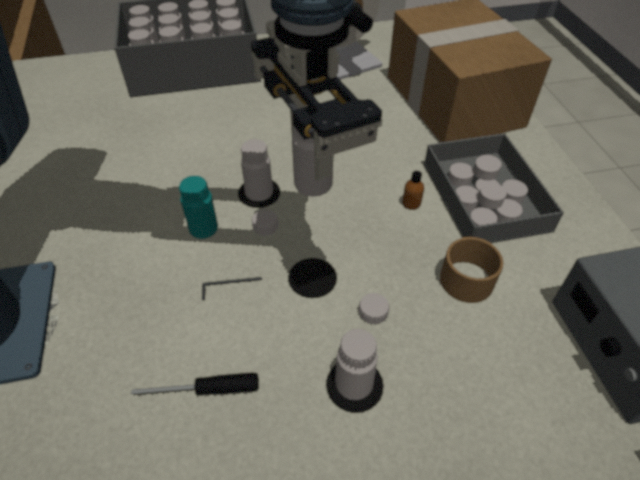

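The full bottle hangs upright at about (313,170), above its empty pad at (312,277). The light bottles stand on their pads at (258,190) and (356,385), and the bystanders haven't moved. I'll hand in.

```bash
python3 -c "
from bench import ctrl
print(ctrl.finish_job())"
```

```text
the job is handed in; nothing more can be done
None
```

I hefted the three bottles from left to right, each lifted about 40 mm and stood back on its pad. They weighed about 0.9 N (left), 3.4 N (middle) and 0.7 N (right), so the middle bottle is the full one. I then lifted it again and handed the job in while holding it; the hand-in gave no verdict.

- **Held bottle:** its base is about 0.205 m above the table, worked out from the tool height. It hangs upright over the middle pad, gripped at 52 mm with 20 N set. The tool is still and the load reads 3.5 N, matching the first heft. Time was about 29 s of the 69 s allowed.
- **Everything else:** the last pictures show both light bottles upright on their pads. The caps, core, vial, screwdriver, hex key and turquoise bottles look unmoved.
- **Disagreements:** at the start the two cameras differed by 4 to 6 mm in y on the pad positions. The tool stood 1 to 2 mm off my measured centres when it gripped. While setting the bottles down I pressed them onto their pads with about 5 N, plus 2 to 5 N sideways.

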